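# Put the brown reagent bottles in their hazard-colour spill dishes

### The arm

A 6-joint arm with a two-finger parallel gripper is mounted at the origin on the work surface. World frame = base frame: x ahead of the robot, y to its left, z up, the work surface at z = 0. Lengths are in m, angles in rad, forces in N, time in s.
With the tool pointing down it reaches from about 0.35 to 0.775 m from the base axis. Payload 5.5 kg.
Tool frame: the origin (TCP) lies midway between the tips of the shut fingers; the grasp point (between the pads) lies 19 mm behind it; z points along the fingers, y is the line along which they close (so a half turn about z gives the same grasp; the last joint's range is limited). The gripper opens to 85 mm and grips with 20 to 120 N. Pads are 22 mm wide; open, the fingers measure 114 mm over their backs; the gripper's body (76 mm by 85 mm) begins 54 mm behind the grasp point. The pads swing forward as they close: fully open they stand 13 mm farther back than shut.
Start: joints at [-1.47, 0.313, 0.046, 1.304, 0, 1.431], TCP at [0.137, -0.558, 0.231] pointing down, gripper open.
Joint ranges: [-2.76, 2.76], [-0.86, 1.69], [-1.03, 1.26], [-2.2, 2.34], [-1.47, 1.5], [-3.14, 3.14]. Speed limits (rad/s): [2.57, 2.57, 3.14, 3.14, 3.14, 3.14].

### API

Orientations are given as a unit quaternion [w, x, y, z].
In Python, from workcell import telemetry, imaging, env gives the robot as it stands. The module is installed in compiled form; this text tells all that it offers.
- The arm moves only by the tool step_arm, never from a script. Its argument "moves" is a list of rows, each a list of 3 entries, a list of its own where there are three numbers: the shift along the tool's x, y, z in mm, then the turn, a rotation vector about the tool's x, y, z in rad, then the finger opening in mm, from 0 to 85.4. A call has 1 to 8 rows; each row is the pose to reach, as a shift and turn from the pose commanded when the call began, along the tool's axes at that moment; what a row does not reach only later rows make up. A row lasts 1/12 s, in which the tool goes at most 41.7 mm and 7.16 degrees, less where a joint would pass 70% of its speed; a pose out of reach is approached as far as the arm can. A call with a gripper value outside its range is refused whole. The fingers move at their own pace and stop on an object; "grip_force" is the grip in N (left out, the last holds). Time passes only in rows, so rows that repeat a pose let the fingers close. It gives the time, the measured TCP pose, the force, the opening and the grip force at its end, in the units of the state.
- telemetry.get_state(): the state, without advancing time (a new reading comes with each control period).
- imaging.read_camera(name): name is "side" or "top"; returns the picture (384x512x3 uint8, red, green, blue); there is no depth.
- imaging.camera_params(name): a dict with "camera_matrix" (3x3 intrinsics, pixels), "D" ([k1, k2, p1, p2, k3] as OpenCV has them; the pictures are not rectified), "pose" (4x4, takes a point from camera to world coordinates). Camera axes: x right, y up, looking along -z (the intrinsics and any distortion apply to the point x, -y, -z); pixel columns grow to the right and rows downward; lengths in m; the calibration is good to about 2 mm. A picture is of the moment at which its call begins. camera_params takes no time and is no camera call.
- env.hand_in(): hands the job in; it is judged then, once.
The state is a dict: "clock": time; "joint_pos": joint angles; "qvel": joint speeds; "tau": joint torques, N m; "tcp_pos": TCP position; "orientation": TCP orientation; "wrist_force": force on the tool from outside, world axes, zero at the start; "ft_torque": the same for the moment, N m; "finger_gap": finger opening in m; "grip_force": force on a finger pad.
Only numpy, scipy, OpenCV 4.12 (cv2) and the standard library are available. Lean on these libraries where they do the work, as an engineer would, in place of code of your own. Each camera call takes 0.05 s, during which the arm holds its last target. There are 200 camera calls.

### The job

Put each of the four brown bottles into the spill dish that has the same colour as its cap, standing upright and flat on the floor of the dish, inside the rim. Leave the two white bottles where they stand, even though their caps are coloured too, and do not tip any bottle over.

Things in the scene. Friction and masses are not known exactly. Their poses are not given: they have to be found in the camera images.
- bottle_red: loose dark brown round bottle, 48 mm in diameter with upright sides from 0 to 56 mm height, sloping shoulder to 64 mm, red screw cap 30 mm in diameter on top up to 84 mm; a thin red band round the body near its foot; about 150 g; stands upright at the start; origin at the centre of its underside, z up along the bottle; the sides are free to grip in any direction at 40 to 52 mm height
- bottle_yellow: loose dark brown round bottle, 48 mm in diameter with upright sides from 0 to 56 mm height, sloping shoulder to 64 mm, yellow screw cap 30 mm in diameter on top up to 84 mm; a thin yellow band round the body near its foot; about 150 g; stands upright at the start; origin at the centre of its underside, z up along the bottle; the sides are free to grip in any direction at 40 to 52 mm height
- bottle_blue: loose dark brown round bottle, 48 mm in diameter with upright sides from 0 to 56 mm height, sloping shoulder to 64 mm, blue screw cap 30 mm in diameter on top up to 84 mm; a thin blue band round the body near its foot; about 150 g; stands upright at the start; origin at the centre of its underside, z up along the bottle; the sides are free to grip in any direction at 40 to 52 mm height
- bottle_green: loose dark brown round bottle, 48 mm in diameter with upright sides from 0 to 56 mm height, sloping shoulder to 64 mm, green screw cap 30 mm in diameter on top up to 84 mm; a thin green band round the body near its foot; about 150 g; stands upright at the start; origin at the centre of its underside, z up along the bottle; the sides are free to grip in any direction at 40 to 52 mm height
- dish_red: round shallow red spill dish fixed to the bench, 88 mm across outside, its rim 6 mm wide and 9 mm high, the flat floor inside the rim 76 mm across and 3 mm above the bench; origin at its centre on the bench surface, z up; empty at the start
- dish_yellow: round shallow yellow spill dish fixed to the bench, 88 mm across outside, its rim 6 mm wide and 9 mm high, the flat floor inside the rim 76 mm across and 3 mm above the bench; origin at its centre on the bench surface, z up; empty at the start
- dish_blue: round shallow blue spill dish fixed to the bench, 88 mm across outside, its rim 6 mm wide and 9 mm high, the flat floor inside the rim 76 mm across and 3 mm above the bench; origin at its centre on the bench surface, z up; empty at the start
- dish_green: round shallow green spill dish fixed to the bench, 88 mm across outside, its rim 6 mm wide and 9 mm high, the flat floor inside the rim 76 mm across and 3 mm above the bench; origin at its centre on the bench surface, z up; empty at the start
- white_red: loose WHITE round bottle with a red cap and a thin red band, of the same shape and size as the brown ones (48 mm in diameter, 84 mm high); not to be moved; origin at the centre of its underside, z up. Bottles and dishes all stand among each other in mixed places, centres at least 90 mm apart; between them lie only flat odds and ends under 20 mm high, and equipment up to 120 mm high stands at least 100 mm away along the far edge and the sides of the bench
- white_blue: loose WHITE round bottle with a blue cap and a thin blue band, of the same shape and size as the brown ones (48 mm in diameter, 84 mm high); not to be moved; origin at the centre of its underside, z up. Bottles and dishes all stand among each other in mixed places, centres at least 90 mm apart; between them lie only flat odds and ends under 20 mm high, and equipment up to 120 mm high stands at least 100 mm away along the far edge and the sides of the bench
Things that resemble listed ones, but are neither listed nor needed, are in the scene too. There is more than one size of the dish_red; the job needs the larger.

How it is judged:
By the outcome, as a careful person would: the job done as asked, in the order asked, and still so for the second after the job is handed in, with the robot touching nothing.
It also fails if it takes over 128 s, if anything falls off the work surface, if the arm or the gripper's body presses on something with over 40 N, if the wrist force passes 120 N, or if a joint passes its speed limit or range.

## Working session

There is one attempt and no reset: what is moved stays moved. The work goes in short steps, Python scripts to look and compute and a tool call to move; the robot and the scene stay as the last step left them, time stands still between calls to the robot, and variables do not carry over. Pictures are saved under pics/ and viewed, at most 14 in all, crops included, and the job is handed in when it is done.

Besides the shell and the picture viewer there is one more tool, called after "Call:" as a command line: name --argument value ..., lists and objects as JSON in quotes. step_arm: Moves the arm, as the interface text tells. Its arguments: {"type":"object","properties":{"moves":{"type":"array"},"grip_force":{"type":"number"}},"required":["moves"]}

```bash
mkdir -p pics; python3 - <<'E'
from workcell import telemetry, imaging
import cv2
for n in ("top","side"):
    im=imaging.read_camera(n); cv2.imwrite(f"pics/{n}0.png",cv2.resize(im[:,:,::-1],(800,600),interpolation=cv2.INTER_CUBIC))
    p=imaging.camera_params(n); print(n,p)
s=telemetry.get_state(); print(s['clock'],s['tcp_pos'],s['orientation'],s['finger_gap'])
E
```

```text
top {'camera_matrix': array([[357.37986543,   0.        , 256.23422597],
       [  0.        , 357.37986543, 189.54918971],
       [  0.        ,   0.        ,   1.        ]]), 'D': array([0.00323472, 0.        , 0.        , 0.        , 0.        ]), 'pose': array([[ 0.02932612,  0.98624604, -0.16266139,  0.42359768],
       [-0.99942519,  0.03169989,  0.01201654,  0.02352485],
       [ 0.01700761,  0.16221549,  0.98660878,  0.89454005],
       [ 0.        ,  0.        ,  0.        ,  1.        ]])}
side {'camera_matrix': array([[420.89598987,   0.        , 250.84910708],
       [  0.        , 420.89598987, 187.7410656 ],
       [  0.        ,   0.        ,   1.        ]]), 'D': array([0.00979315, 0.        , 0.        , 0.        , 0.        ]), 'pose': array([[-0.99728808,  0.03012285, -0.06714988,  0.46461005],
       [-0.07329449, -0.4891246 ,  0.8691289 ,  0.92822299],
       [-0.00666402,  0.8716936 ,  0.49000597,  0.5642825 ],
       [ 0.        ,  0.        ,  0.        ,  1.        ]])}
0.1 [ 0.13705243 -0.55797334  0.23050378] [-8.05588885e-04  9.92761115e-01  1.20102950e-01  5.93218895e-06] 0.0853624292084202
```

View pics/top0.png

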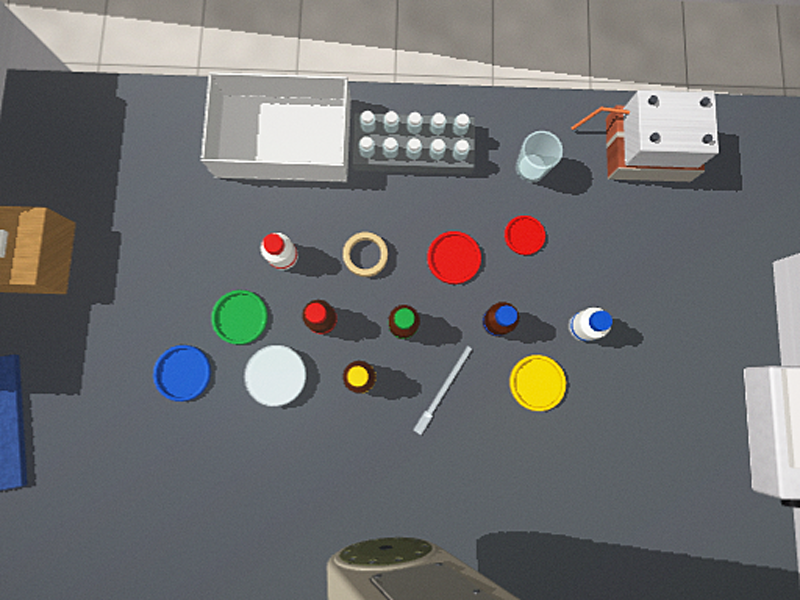

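View pics/side0.png

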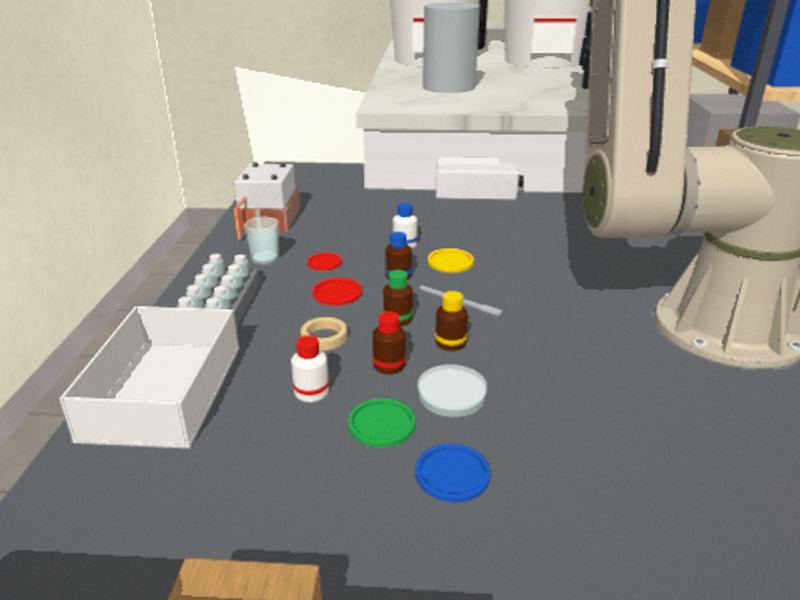

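The top view shows the brown bottles' caps at (315,313) red, (404,318) green, (506,316) blue and (357,377) yellow. The dishes are at (455,257) large red, (240,317) green, (183,373) blue and (538,382) yellow. The small red lid at (525,235) and the clear dish at (275,376) are distractors.

```bash
cat > h.py <<'E'
import numpy as np, cv2
from workcell import telemetry, imaging
HUE={'red':[(0,8),(172,180)],'yellow':[(22,35)],'blue':[(105,125)],'green':[(50,80)]}
def ray(n,uv):
    p=imaging.camera_params(n); q=cv2.undistortPoints(np.float64([[uv]]),p['camera_matrix'],p['D'])[0,0]
    T=p['pose']; return T[:3,3],T[:3,:3]@[q[0],-q[1],-1]
def plane(n,uv,z):
    o,d=ray(n,uv); return (o+d*(z-o[2])/d[2])[:2]
def blobs(n,im,amin=25):
    hsv=cv2.cvtColor(im,cv2.COLOR_RGB2HSV); out=[]
    for c,rs in HUE.items():
        m=sum(cv2.inRange(hsv,(a,150,90),(b,255,255)) for a,b in rs).astype(np.uint8)
        for k in cv2.findContours(m,cv2.RETR_EXTERNAL,cv2.CHAIN_APPROX_NONE)[0]:
            if cv2.contourArea(k)<amin or len(k)<5: continue
            e=cv2.fitEllipse(cv2.convexHull(k)); out.append((c,e[0],e[1],cv2.contourArea(k)))
    return out
E
python3 - <<'E'
from h import *
for n in("top","side"):
    for c,uv,ax,a in blobs(n,imaging.read_camera(n)):
        if a>6000: continue
        print(n,c,np.round(uv,1),np.round(ax,1),int(a),'cap@.082' if n=='top' else 'cap@.074',np.round(plane(n,uv,.082 if n=='top' else .074),4),'dish@.008',np.round(plane(n,uv,.008),4))
E
```

```text
top red [201.5 200. ] [13.5 14.7] 138 cap@.082 [0.5292 0.1381] dish@.008 [0.5389 0.1486]
top red [174.7 155.8] [12.1 13.9] 117 cap@.082 [0.631 0.206] dish@.008 [0.6499 0.2226]
top red [290.2 164.3] [33.5 34.5] 871 cap@.082 [ 0.6197 -0.0638] dish@.008 [ 0.6376 -0.0718]
top red [335.5 150.1] [25.  25.9] 482 cap@.082 [ 0.6578 -0.1702] dish@.008 [ 0.6791 -0.1879]
top red [394.3 100.5] [14.6 26.1] 163 cap@.082 [ 0.7864 -0.3136] dish@.008 [ 0.8195 -0.3443]
top red [392.2  80.4] [12.8 20.9] 119 cap@.082 [ 0.8381 -0.3101] dish@.008 [ 0.8758 -0.3405]
top yellow [228.6 240.4] [12.6 13.1] 115 cap@.082 [0.4398 0.0723] dish@.008 [0.4413 0.0767]
top yellow [343.9 244.7] [35.2 36.6] 973 cap@.082 [ 0.438  -0.1878] dish@.008 [ 0.4393 -0.2071]
top blue [  5.  280.9] [57.8 63.1] 686 cap@.082 [0.3379 0.5557] dish@.008 [0.3301 0.6042]
top blue [116.  238.4] [35.  37.3] 991 cap@.082 [0.4367 0.3241] dish@.008 [0.4379 0.3515]
top blue [383.9 205. ] [12.6 14.8] 135 cap@.082 [ 0.531  -0.2812] dish@.008 [ 0.5407 -0.3089]
top blue [323.6 201.6] [13.  13.6] 127 cap@.082 [ 0.5346 -0.142 ] dish@.008 [ 0.5447 -0.157 ]
top green [258.4 203.4] [11.9 13.2] 110 cap@.082 [0.5257 0.0077] dish@.008 [0.535  0.0062]
top green [152.8 202.6] [34.2 35.6] 912 cap@.082 [0.5199 0.2483] dish@.008 [0.5287 0.2688]Traceback (most recent call last):
  File "<stdin>", line 3, in <module>
  File "h.py", line 15, in blobs
    e=cv2.fitEllipse(cv2.convexHull(k)); out.append((c,e[0],e[1],cv2.contourArea(k)))
cv2.error: OpenCV(4.12.0) /io/opencv/modules/imgproc/src/shapedescr.cpp:361: error: (-201:Incorrect size of input array) There should be at least 5 points to fit the ellipse in function 'fitEllipseNoDirect'
```

Call:
step_arm --moves '[[[486,-309,0],[0,0,-1.33],85],[[486,-309,0],[0,0,-1.33],85],[[486,-309,0],[0,0,-1.33],85],[[486,-309,0],[0,0,-1.33],85],[[486,-309,0],[0,0,-1.33],85],[[486,-309,0],[0,0,-1.33],85],[[486,-309,0],[0,0,-1.33],85],[[486,-309,0],[0,0,-1.33],85]]' --grip_force 40

```text
clock: 0.87
tcp_pos: [0.3686, -0.3159, 0.2314]
orientation: [0.0, 0.812, 0.584, -0.0]
wrist_force: [0.4, -0.5, 1.0]
finger_gap: 0.0848
grip_force: 0.0
```

```bash
sed -i 's/    *e=cv2.fitEllipse(cv2.convexHull(k))/            k=cv2.convexHull(k)\n            if len(k)<5: continue\n            e=cv2.fitEllipse(k)/' h.py
cat > go.py <<'E'
import sys; from h import *
from scipy.spatial.transform import Rotation as R
s=telemetry.get_state(); q=s['orientation']; r=R.from_quat(np.roll(q,-1)); G=R.from_matrix(np.array([[0,1,0],[1,0,0],[0,0,-1.]]))
t=np.array([float(v) for v in sys.argv[1:4]])
print(np.round(s['clock'],2),np.round(s['tcp_pos'],4),'shift mm',np.round(1e3*r.inv().apply(t-s['tcp_pos']),1),'turn',np.round((r.inv()*G).as_rotvec(),3),'q',np.round(s['joint_pos'],2),'gap',s['finger_gap'],s['grip_force'],np.round(s['wrist_force'],1))
E
python3 go.py .535 -.142 .2305
python3 - <<'E'
from h import *
for c,uv,ax,a in blobs('side',imaging.read_camera('side'),40):
    print(c,np.round(uv,1),int(a),'cap',np.round(plane('side',uv,.075),4),'dish',np.round(plane('side',uv,.006),4))
E
```

```text
0.87 [ 0.3686 -0.3159  0.2314] shift mm [217.9 102.3   0.8] turn [ 0.     0.    -0.324] q [-0.87  0.14 -0.18  1.25 -0.    1.02] gap 0.08482015313357097 0.0 [ 0.4 -0.5  1. ]
red [248.6 228.8] 163 cap [0.5237 0.2296] dish [0.532  0.1311]
red [196.6 221.5] 169 cap [0.6336 0.2102] dish [0.6575 0.1089]
red [248.8 206.2] 169 cap [0.5302 0.1433] dish [0.5394 0.0326]
red [215.4 186. ] 434 cap [0.617  0.0572] dish [ 0.6385 -0.0657]
red [207.3 166.9] 183 cap [ 0.6531 -0.0433] dish [ 0.6797 -0.1803]
yellow [288.6 214.5] 115 cap [0.443  0.1715] dish [0.44   0.0648]
yellow [289.4 192.4] 137 cap [0.4405 0.0771] dish [ 0.4371 -0.0429]
yellow [287.9 166.1] 337 cap [ 0.4437 -0.0603] dish [ 0.4407 -0.1997]
blue [289.3 302.1] 1381 cap [0.443  0.4284] dish [0.44   0.3579]
blue [255.8 153.2] 94 cap [ 0.5324 -0.136 ] dish [ 0.5419 -0.2861]
blue [259.  133.6] 58 cap [ 0.5317 -0.2803] dish [ 0.5412 -0.4507]
blue [504.2  41.6] 667 cap [-0.8551 -1.8187] dish [-1.0412 -2.206 ]
green [243.9 270. ] 1020 cap [0.5222 0.3559] dish [0.5304 0.2752]
green [254.2 178.2] 101 cap [0.527  0.0121] dish [ 0.5358 -0.1171]
```

Call:
step_arm --moves '[[[219,101,0],[0,0,-0.324],85],[[219,101,0],[0,0,-0.324],85],[[219,101,0],[0,0,-0.324],85],[[219,101,0],[0,0,-0.324],85],[[219,101,0],[0,0,-0.324],85],[[219,101,0],[0,0,-0.324],85],[[219,101,0],[0,0,-0.324],85],[[219,101,0],[0,0,-0.324],85]]'

```text
clock: 1.58
tcp_pos: [0.5349, -0.1418, 0.2307]
orientation: [-0.0, 0.708, 0.706, -0.0]
wrist_force: [0.3, -1.0, 0.5]
finger_gap: 0.0851
grip_force: 0.0
```

```bash
python3 go.py .533 -.140 .030
```

```text
1.58 [ 0.5349 -0.1418  0.2307] shift mm [  1.8  -1.7 200.7] turn [-0.001 -0.    -0.003] q [-0.4   0.27 -0.01  1.29 -0.    1.17] gap 0.08514289403663357 0.0 [ 0.3 -1.   0.5]
```

Call:
step_arm --moves '[[[1,-1,35],[0,0,0],85],[[1,-1,75],[0,0,0],85],[[1,-1,110],[0,0,0],85],[[1,-1,140],[0,0,0],85],[[1,-1,165],[0,0,0],85],[[1,-1,185],[0,0,0],85],[[1,-1,200],[0,0,0],85],[[1,-1,200],[0,0,0],85]]'

```text
clock: 2.25
tcp_pos: [0.5295, -0.1426, 0.028]
orientation: [-0.003, 0.71, 0.704, -0.001]
wrist_force: [-0.1, -0.2, -0.3]
finger_gap: 0.0853
grip_force: 0.0
```

```bash
python3 - <<'E'
from h import *
a=imaging.read_camera('side')[90:250,170:340]; b=imaging.read_camera('top')[120:280,250:420]
cv2.imwrite('pics/g1.png',cv2.resize(np.hstack([a,b])[:,:,::-1],(800,376)))
E
```

```text
(no output)
```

View pics/g1.png

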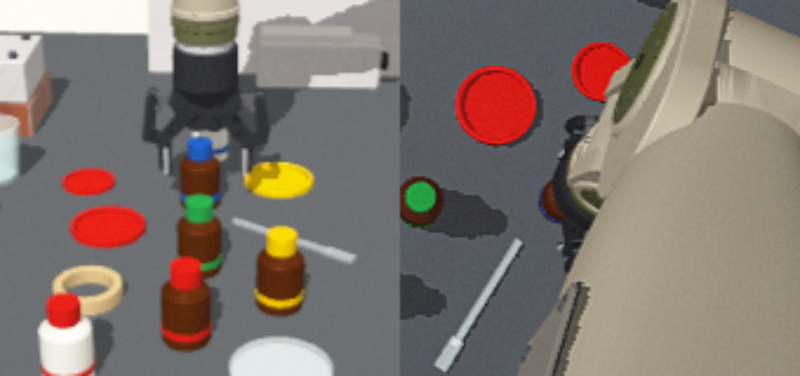

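The side crop shows the two fingertips at (165,172) and (247,172), straddling the blue-capped brown bottle at (200,180), with depth consistent. Next I close the gripper.

Call:
step_arm --moves '[[[0,0,0],[0,0,0],70],[[0,0,0],[0,0,0],60],[[0,0,0],[0,0,0],50],[[0,0,0],[0,0,0],40],[[0,0,0],[0,0,0],40],[[0,0,0],[0,0,0],40],[[0,0,0],[0,0,0],40],[[0,0,0],[0,0,0],40]]'

```text
clock: 3.02
tcp_pos: [0.5345, -0.1429, 0.0331]
orientation: [0.002, 0.709, 0.705, 0.0]
wrist_force: [-1.5, -0.7, 5.6]
finger_gap: 0.0466
grip_force: 40.6
```

```bash
python3 go.py .439 .354 .16
```

```text
3.02 [ 0.5345 -0.1429  0.0331] shift mm [ 496.1  -98.  -128.1] turn [ 0.003  0.002 -0.006] q [-0.41  0.41 -0.33  0.83 -0.    1.17] gap 0.046649712654720114 40.64472004305571 [-1.5 -0.7  5.6]
```

Call:
step_arm --moves '[[[0,0,-10],[0,0,0],40],[[0,0,-30],[0,0,0],40],[[0,0,-60],[0,0,0],40],[[0,0,-90],[0,0,0],40],[[0,0,-115],[0,0,0],40],[[0,0,-130],[0,0,0],40],[[10,-2,-130],[0,0,0],40],[[30,-6,-130],[0,0,0],40]]'

```text
clock: 3.68
tcp_pos: [0.5284, -0.1133, 0.1625]
orientation: [0.002, 0.71, 0.704, 0.001]
wrist_force: [-0.2, 0.3, -2.5]
finger_gap: 0.0469
grip_force: 41.7
```

Call:
step_arm --moves '[[[30,-6,0],[0,0,0],40],[[65,-13,0],[0,0,0],40],[[100,-20,0],[0,0,0],40],[[135,-27,0],[0,0,0],40],[[170,-34,0],[0,0,0],40],[[205,-41,0],[0,0,0],40],[[240,-47,0],[0,0,0],40],[[270,-53,0],[0,0,0],40]]'

```text
clock: 4.35
tcp_pos: [0.4737, 0.1606, 0.1603]
orientation: [-0.001, 0.709, 0.705, -0.001]
wrist_force: [1.1, -0.2, -2.2]
finger_gap: 0.0463
grip_force: 41.7
```

Call:
step_arm --moves '[[[30,-6,0],[0,0,0],40],[[65,-12,0],[0,0,0],40],[[100,-19,0],[0,0,0],40],[[135,-26,0],[0,0,0],40],[[160,-32,0],[0,0,0],40],[[180,-36,0],[0,0,0],40],[[190,-38,0],[0,0,0],40],[[194,-38,0],[0,0,0],40]]'

```text
clock: 5.02
tcp_pos: [0.4373, 0.3536, 0.1602]
orientation: [-0.0, 0.708, 0.706, -0.001]
wrist_force: [0.2, -0.0, -1.7]
finger_gap: 0.0464
grip_force: 41.7
```

```bash
python3 go.py .439 .354 .034
```

```text
5.02 [0.4373 0.3536 0.1602] shift mm [  0.5   1.9 126.2] turn [-0.002  0.001 -0.003] q [ 0.54  0.32 -0.12  1.13  0.    2.11] gap 0.046369690404701694 41.71684375964105 [ 0.2 -0.  -1.7]
```

Call:
step_arm --moves '[[[0,1,20],[0,0,0],40],[[0,1,45],[0,0,0],40],[[0,1,70],[0,0,0],40],[[0,1,95],[0,0,0],40],[[0,1,110],[0,0,0],40],[[0,1,118],[0,0,0],40],[[0,1,122],[0,0,0],40],[[0,1,125],[0,0,0],40]]'

```text
clock: 5.68
tcp_pos: [0.4403, 0.3517, 0.0362]
orientation: [0.0, 0.71, 0.705, -0.0]
wrist_force: [-2.5, -0.0, 12.3]
finger_gap: 0.0464
grip_force: 43.8
```

```bash
python3 - <<'E'
from h import *
print(telemetry.get_state()['wrist_force'])
a=imaging.read_camera('side')[190:340,210:380]; b=imaging.read_camera('top')[160:310,50:220]
cv2.imwrite('pics/p1.png',cv2.resize(np.hstack([a,b])[:,:,::-1],(800,352)))
E
```

```text
[-2.52631654e+00 -1.20360108e-02  1.23385938e+01]
```

View pics/p1.png

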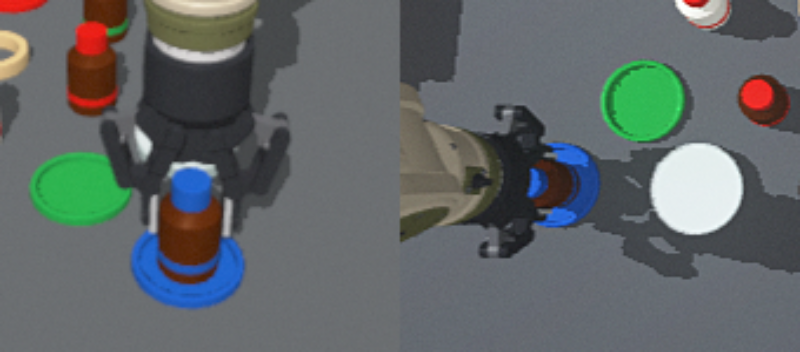

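The blue bottle at (190,225) stands on the blue dish, whose centre is (188,265), and the 12 N upward wrist force confirms floor contact. I release and retreat.

Call:
step_arm --moves '[[[0,0,0],[0,0,0],52],[[0,0,0],[0,0,0],65],[[0,0,0],[0,0,0],80],[[0,0,0],[0,0,0],85],[[0,0,0],[0,0,0],85],[[0,0,-10],[0,0,0],85],[[0,0,-35],[0,0,0],85],[[0,0,-65],[0,0,0],85]]'

```text
clock: 6.45
tcp_pos: [0.4385, 0.3514, 0.1007]
orientation: [-0.001, 0.709, 0.705, -0.002]
wrist_force: [0.9, 1.2, -0.2]
finger_gap: 0.0851
grip_force: 0.0
```

```bash
python3 go.py .5295 .140 .16; python3 go.py .526 .0095 .16;  python3 go.py .440 .0745 .16
```

```text
6.45 [0.4385 0.3514 0.1007] shift mm [-211.    92.   -59.2] turn [-0.004  0.002 -0.006] q [ 0.53  0.36 -0.21  1.   -0.    2.11] gap 0.0850916505833601 0.0 [ 0.9  1.2 -0.2]
6.45 [0.4385 0.3514 0.1007] shift mm [-341.5   89.3  -58.8] turn [-0.004  0.002 -0.006] q [ 0.53  0.36 -0.21  1.   -0.    2.11] gap 0.0850916505833601 0.0 [ 0.9  1.2 -0.2]
6.45 [0.4385 0.3514 0.1007] shift mm [-277.     2.9  -58.7] turn [-0.004  0.002 -0.006] q [ 0.53  0.36 -0.21  1.   -0.    2.11] gap 0.0850916505833601 0.0 [ 0.9  1.2 -0.2]
```

Call:
step_arm --moves '[[[0,0,-30],[0,0,0],85],[[-10,4,-55],[0,0,0],85],[[-45,19,-60],[0,0,0],85],[[-80,34,-60],[0,0,0],85],[[-115,49,-60],[0,0,0],85],[[-150,64,-60],[0,0,0],85],[[-185,79,-60],[0,0,0],85],[[-213,91,-60],[0,0,0],85]]'

```text
clock: 7.12
tcp_pos: [0.5307, 0.1364, 0.1623]
orientation: [0.001, 0.71, 0.705, 0.0]
wrist_force: [0.6, 1.1, -0.3]
finger_gap: 0.0847
grip_force: 0.0
```

Call:
step_arm --moves '[[[0,0,0],[0,0,0],85],[[0,0,30],[0,0,0],85],[[0,0,65],[0,0,0],85],[[0,0,95],[0,0,0],85],[[0,0,115],[0,0,0],85],[[0,0,125],[0,0,0],85],[[0,0,130],[0,0,0],85],[[0,0,130],[0,0,0],85]]'

```text
clock: 7.78
tcp_pos: [0.5295, 0.1391, 0.0311]
orientation: [-0.0, 0.709, 0.705, -0.0]
wrist_force: [-0.4, 0.0, 0.2]
finger_gap: 0.0849
grip_force: 0.0
```

```bash
python3 go.py .5295 .140 .0305; python3 - <<'E'
from h import *
a=imaging.read_camera('side')[110:320,140:380]; b=imaging.read_camera('top')[100:310,50:290]
cv2.imwrite('pics/g2.png',cv2.resize(np.hstack([a,b])[:,:,::-1],(800,350)))
E
```

```text
7.78 [0.5295 0.1391 0.0311] shift mm [ 0.9 -0.   0.6] turn [-0.001  0.    -0.006] q [ 0.11  0.4  -0.34  0.82 -0.    1.69] gap 0.08492369858939583 0.0 [-0.4  0.   0.2]
```

View pics/g2.png

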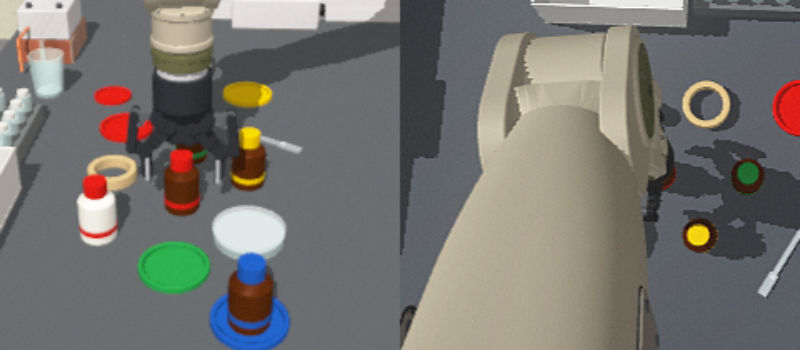

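The blue bottle stands upright in the blue dish at (250,300), and the fingertips at (147,168) and (219,170) straddle the red-capped bottle at (181,185). I close, lift and carry it.

Call:
step_arm --moves '[[[0,0,0],[0,0,0],70],[[0,0,0],[0,0,0],60],[[0,0,0],[0,0,0],50],[[0,0,0],[0,0,0],40],[[0,0,0],[0,0,0],40],[[0,0,0],[0,0,0],40],[[0,0,0],[0,0,0],40],[[0,0,-10],[0,0,0],40]]'

```text
clock: 8.55
tcp_pos: [0.5288, 0.1386, 0.0407]
orientation: [-0.001, 0.709, 0.705, -0.001]
wrist_force: [0.4, 0.1, -2.0]
finger_gap: 0.0471
grip_force: 41.5
```

Call:
step_arm --moves '[[[0,0,-25],[0,0,0],40],[[0,0,-55],[0,0,0],40],[[0,0,-85],[0,0,0],40],[[0,0,-110],[0,0,0],40],[[-5,3,-120],[0,0,0],40],[[-20,10,-120],[0,0,0],40],[[-45,23,-120],[0,0,0],40],[[-70,36,-120],[0,0,0],40]]'

```text
clock: 9.22
tcp_pos: [0.5655, 0.0681, 0.1614]
orientation: [0.0, 0.709, 0.706, -0.0]
wrist_force: [1.6, -0.2, -1.7]
finger_gap: 0.0465
grip_force: 41.6
```

Call:
step_arm --moves '[[[-25,13,0],[0,0,0],40],[[-50,26,0],[0,0,0],40],[[-75,39,0],[0,0,0],40],[[-100,52,0],[0,0,0],40],[[-120,62,0],[0,0,0],40],[[-133,69,0],[0,0,0],40],[[-140,73,0],[0,0,0],40],[[-140,73,0],[0,0,0],40]]'

```text
clock: 9.88
tcp_pos: [0.6379, -0.0733, 0.1606]
orientation: [-0.0, 0.71, 0.704, -0.0]
wrist_force: [-0.1, -0.4, -0.8]
finger_gap: 0.0465
grip_force: 41.6
```

```bash
python3 go.py .638 -.070 .0355
```

```text
9.88 [ 0.6379 -0.0733  0.1606] shift mm [  3.3   0.2 125.1] turn [-0.001  0.    -0.008] q [-0.24  0.47  0.11  1.21 -0.    1.34] gap 0.04648123293303987 41.56376525759697 [-0.1 -0.4 -0.8]
```

Next I lower it, then check from the pictures before releasing.

Call:
step_arm --moves '[[[2,0,20],[0,0,0],40],[[2,0,45],[0,0,0],40],[[2,0,70],[0,0,0],40],[[2,0,95],[0,0,0],40],[[2,0,110],[0,0,0],40],[[2,0,118],[0,0,0],40],[[2,0,122],[0,0,0],40],[[2,0,125],[0,0,0],40]]'

```text
clock: 10.55
tcp_pos: [0.6375, -0.069, 0.0364]
orientation: [-0.0, 0.709, 0.705, 0.0]
wrist_force: [-0.2, -0.8, -0.4]
finger_gap: 0.0466
grip_force: 41.6
```

```bash
python3 - <<'E'
from h import *
a=imaging.read_camera('side')[100:250,140:310]; b=imaging.read_camera('top')[90:240,210:380]
cv2.imwrite('pics/p2.png',cv2.resize(np.hstack([a,b])[:,:,::-1],(800,352)))
E
```

```text
(no output)
```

View pics/p2.png

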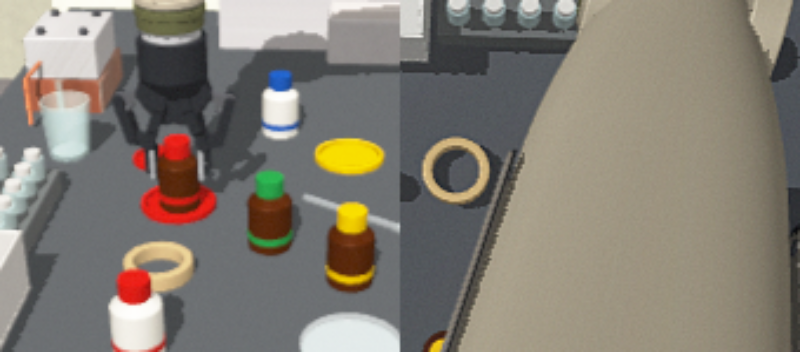

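The red bottle stands at (178,180) over the centre of the large red dish at (178,203), barely touching. I go 2 mm lower, then release.

Call:
step_arm --moves '[[[0,0,1],[0,0,0],40],[[0,0,2],[0,0,0],40],[[0,0,2],[0,0,0],52],[[0,0,2],[0,0,0],65],[[0,0,2],[0,0,0],80],[[0,0,2],[0,0,0],85],[[0,0,2],[0,0,0],85],[[0,0,0],[0,0,0],85]]'

```text
clock: 11.32
tcp_pos: [0.6373, -0.0698, 0.036]
orientation: [-0.0, 0.709, 0.705, -0.0]
wrist_force: [0.2, 0.4, -0.6]
finger_gap: 0.0852
grip_force: 0.0
```

Call:
step_arm --moves '[[[0,0,-10],[0,0,0],85],[[0,0,-35],[0,0,0],85],[[0,0,-65],[0,0,0],85],[[0,0,-95],[0,0,0],85],[[0,0,-120],[0,0,0],85],[[20,-28,-125],[0,0,0],85],[[40,-56,-125],[0,0,0],85],[[60,-84,-125],[0,0,0],85]]'

```text
clock: 11.98
tcp_pos: [0.554, -0.0092, 0.163]
orientation: [0.001, 0.71, 0.705, 0.001]
wrist_force: [-0.7, 0.7, 0.5]
finger_gap: 0.0849
grip_force: 0.0
```

```bash
python3 go.py .526 .0095 .0305
```

```text
11.98 [ 0.554  -0.0092  0.163 ] shift mm [ 18.6 -28.5 132.4] turn [ 0.003  0.    -0.007] q [-0.16  0.3  -0.14  1.13 -0.    1.42] gap 0.08488931318715151 0.0 [-0.7  0.7  0.5]
```

Call:
step_arm --moves '[[[18,-28,0],[0,0,0],85],[[18,-28,0],[0,0,0],85],[[18,-28,30],[0,0,0],85],[[18,-28,65],[0,0,0],85],[[18,-28,95],[0,0,0],85],[[18,-28,115],[0,0,0],85],[[18,-28,125],[0,0,0],85],[[18,-28,130],[0,0,0],85]]'

```text
clock: 12.65
tcp_pos: [0.5255, 0.0088, 0.0303]
orientation: [-0.001, 0.709, 0.705, -0.001]
wrist_force: [0.1, 0.7, -0.4]
finger_gap: 0.0849
grip_force: 0.0
```

```bash
python3 - <<'E'
from h import *
a=imaging.read_camera('side')[80:260,140:340]; b=imaging.read_camera('top')[100:280,180:380]
cv2.imwrite('pics/g3.png',cv2.resize(np.hstack([a,b])[:,:,::-1],(800,360)))
E
```

```text
(no output)
```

View pics/g3.png

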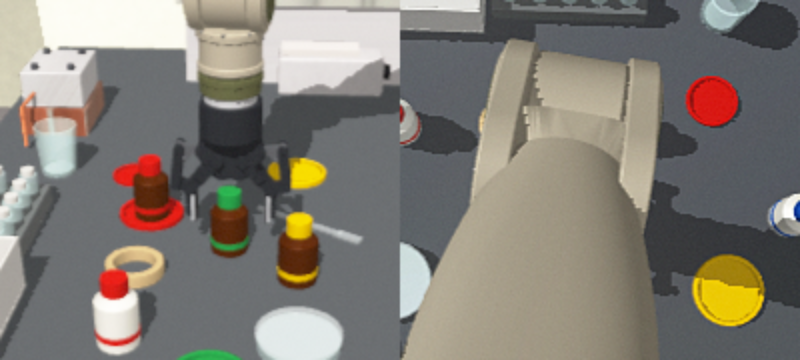

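The red bottle is upright in its dish at (152,200), and the fingertips at (193,205) and (268,207) straddle the green-capped bottle at (229,220).

Call:
step_arm --moves '[[[0,0,0],[0,0,0],70],[[0,0,0],[0,0,0],60],[[0,0,0],[0,0,0],50],[[0,0,0],[0,0,0],40],[[0,0,0],[0,0,0],40],[[0,0,0],[0,0,0],40],[[0,0,0],[0,0,0],40],[[0,0,-10],[0,0,0],40]]'

```text
clock: 13.42
tcp_pos: [0.5253, 0.0089, 0.041]
orientation: [-0.001, 0.709, 0.705, -0.0]
wrist_force: [0.4, 0.3, -2.1]
finger_gap: 0.0467
grip_force: 41.7
```

Call:
step_arm --moves '[[[0,0,-25],[0,0,0],40],[[0,0,-55],[0,0,0],40],[[0,0,-85],[0,0,0],40],[[0,0,-110],[0,0,0],40],[[5,0,-120],[0,0,0],40],[[20,1,-120],[0,0,0],40],[[45,1,-120],[0,0,0],40],[[75,2,-120],[0,0,0],40]]'

```text
clock: 14.08
tcp_pos: [0.5283, 0.0838, 0.1614]
orientation: [0.0, 0.71, 0.704, -0.0]
wrist_force: [1.4, 0.1, -2.4]
finger_gap: 0.0463
grip_force: 41.8
```

Call:
step_arm --moves '[[[35,0,0],[0,0,0],40],[[70,0,0],[0,0,0],40],[[105,1,0],[0,0,0],40],[[140,1,0],[0,0,0],40],[[165,1,0],[0,0,0],40],[[180,1,0],[0,0,0],40],[[186,1,0],[0,0,0],40],[[186,1,0],[0,0,0],40]]'

```text
clock: 14.75
tcp_pos: [0.5301, 0.2706, 0.1607]
orientation: [-0.0, 0.709, 0.706, -0.001]
wrist_force: [-1.6, 0.3, -2.0]
finger_gap: 0.046
grip_force: 41.8
```

```bash
python3 go.py .529 .271 .035
```

```text
14.75 [0.5301 0.2706 0.1607] shift mm [  0.5  -1.  125.7] turn [-0.001  0.001 -0.004] q [ 0.34  0.38 -0.03  1.16 -0.    1.91] gap 0.046049637857914084 41.77013416076079 [-1.6  0.3 -2. ]
```

Call:
step_arm --moves '[[[0,0,20],[0,0,0],40],[[0,0,45],[0,0,0],40],[[0,0,70],[0,0,0],40],[[0,0,95],[0,0,0],40],[[0,0,110],[0,0,0],40],[[0,0,119],[0,0,0],40],[[0,0,124],[0,0,0],40],[[0,0,126],[0,0,0],40]]'

```text
clock: 15.42
tcp_pos: [0.5301, 0.2681, 0.0359]
orientation: [0.0, 0.71, 0.704, -0.001]
wrist_force: [-7.1, -4.9, 14.5]
finger_gap: 0.0465
grip_force: 43.3
```

```bash
python3 - <<'E'
from h import *
a=imaging.read_camera('side')[170:350,150:350]; b=imaging.read_camera('top')[120:300,60:260]
cv2.imwrite('pics/p3.png',cv2.resize(np.hstack([a,b])[:,:,::-1],(800,360)))
E
```

```text
(no output)
```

View pics/p3.png

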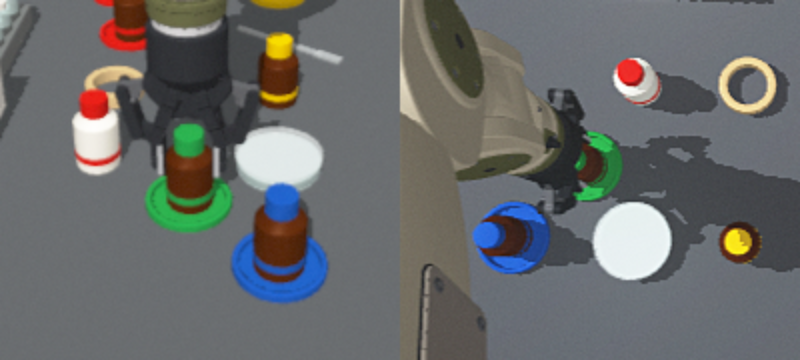

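The green bottle at (189,185) is centred on the green dish at (188,200) and touching the floor, clear of the white bottle at (96,135). I release and head for yellow.

Call:
step_arm --moves '[[[0,0,0],[0,0,0],52],[[0,0,0],[0,0,0],65],[[0,0,0],[0,0,0],80],[[0,0,0],[0,0,0],85],[[0,0,0],[0,0,0],85],[[0,0,-10],[0,0,0],85],[[0,0,-35],[0,0,0],85],[[0,0,-65],[0,0,0],85]]'

```text
clock: 16.18
tcp_pos: [0.5289, 0.2692, 0.0995]
orientation: [-0.001, 0.709, 0.705, -0.002]
wrist_force: [1.2, 1.2, 0.0]
finger_gap: 0.0849
grip_force: 0.0
```

Call:
step_arm --moves '[[[0,0,-30],[0,0,0],85],[[0,0,-60],[0,0,0],85],[[-35,-16,-60],[0,0,0],85],[[-70,-32,-60],[0,0,0],85],[[-105,-48,-60],[0,0,0],85],[[-140,-64,-60],[0,0,0],85],[[-175,-80,-60],[0,0,0],85],[[-196,-89,-60],[0,0,0],85]]'

```text
clock: 16.85
tcp_pos: [0.4384, 0.0722, 0.161]
orientation: [0.0, 0.71, 0.705, -0.0]
wrist_force: [0.5, 0.7, -0.2]
finger_gap: 0.0851
grip_force: 0.0
```

```bash
python3 go.py .440 .0745 .0305
```

```text
16.85 [0.4384 0.0722 0.161 ] shift mm [  2.4   1.6 130.5] turn [-0.     0.001 -0.007] q [-0.02  0.1  -0.4   1.07 -0.    1.56] gap 0.08509179696848708 0.0 [ 0.5  0.7 -0.2]
```

Call:
step_arm --moves '[[[1,0,0],[0,0,0],85],[[1,0,30],[0,0,0],85],[[1,0,65],[0,0,0],85],[[1,0,95],[0,0,0],85],[[1,0,115],[0,0,0],85],[[1,0,125],[0,0,0],85],[[1,0,129],[0,0,0],85],[[1,0,129],[0,0,0],85]]'

```text
clock: 17.52
tcp_pos: [0.4402, 0.0757, 0.0309]
orientation: [-0.0, 0.709, 0.705, -0.0]
wrist_force: [-0.3, 0.3, -0.7]
finger_gap: 0.085
grip_force: 0.0
```

```bash
python3 - <<'E'
from h import *
a=imaging.read_camera('side')[120:330,150:390]; b=imaging.read_camera('top')[120:330,60:300]
cv2.imwrite('pics/g4.png',cv2.resize(np.hstack([a,b])[:,:,::-1],(800,350)))
E
```

```text
(no output)
```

View pics/g4.png

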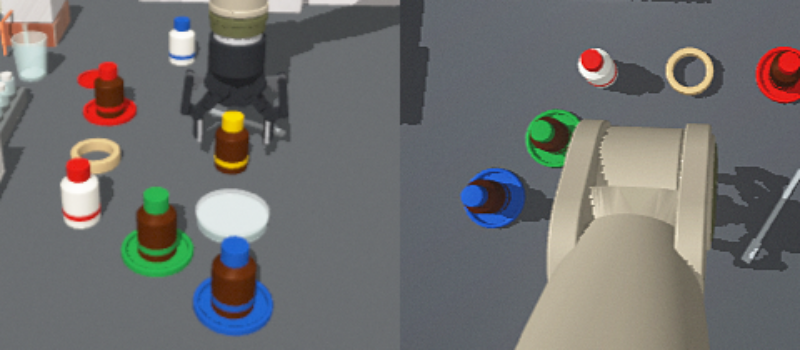

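The red, green and blue bottles are upright in their dishes, and the fingertips at (199,135) and (268,137) straddle the yellow-capped bottle at (232,145).

Call:
step_arm --moves '[[[0,0,0],[0,0,0],70],[[0,0,0],[0,0,0],60],[[0,0,0],[0,0,0],50],[[0,0,0],[0,0,0],40],[[0,0,0],[0,0,0],40],[[0,0,0],[0,0,0],40],[[0,0,0],[0,0,0],40],[[0,0,-10],[0,0,0],40]]'

```text
clock: 18.28
tcp_pos: [0.4395, 0.0753, 0.0406]
orientation: [-0.001, 0.709, 0.705, -0.001]
wrist_force: [-1.2, 0.3, -2.6]
finger_gap: 0.0464
grip_force: 42.0
```

Call:
step_arm --moves '[[[0,0,-25],[0,0,0],40],[[0,0,-55],[0,0,0],40],[[0,0,-85],[0,0,0],40],[[0,0,-110],[0,0,0],40],[[-5,0,-120],[0,0,0],40],[[-20,0,-120],[0,0,0],40],[[-45,0,-120],[0,0,0],40],[[-80,0,-120],[0,0,0],40]]'

```text
clock: 18.95
tcp_pos: [0.4395, -0.0044, 0.1608]
orientation: [-0.0, 0.708, 0.706, 0.0]
wrist_force: [1.0, 0.1, -1.8]
finger_gap: 0.0467
grip_force: 42.1
```

Call:
step_arm --moves '[[[-35,0,0],[0,0,0],40],[[-70,0,0],[0,0,0],40],[[-105,0,0],[0,0,0],40],[[-140,0,0],[0,0,0],40],[[-170,0,0],[0,0,0],40],[[-190,0,0],[0,0,0],40],[[-200,0,0],[0,0,0],40],[[-200,0,0],[0,0,0],40]]'

```text
clock: 19.62
tcp_pos: [0.4383, -0.2066, 0.1604]
orientation: [-0.0, 0.71, 0.704, -0.0]
wrist_force: [0.4, 0.3, -1.3]
finger_gap: 0.0467
grip_force: 42.1
```

```bash
python3 go.py .440 -.205 .035
```

```text
19.62 [ 0.4383 -0.2066  0.1604] shift mm [  1.6   1.8 125.4] turn [-0.001 -0.    -0.009] q [-0.61  0.18 -0.31  1.08 -0.    0.97] gap 0.04671431631465267 42.08734391955659 [ 0.4  0.3 -1.3]
```

Call:
step_arm --moves '[[[0,0,20],[0,0,0],40],[[0,0,45],[0,0,0],40],[[0,0,70],[0,0,0],40],[[0,0,95],[0,0,0],40],[[0,0,110],[0,0,0],40],[[0,0,119],[0,0,0],40],[[0,0,123],[0,0,0],40],[[0,0,125],[0,0,0],40]]'

```text
clock: 20.28
tcp_pos: [0.4386, -0.2037, 0.0359]
orientation: [-0.0, 0.709, 0.705, -0.0]
wrist_force: [0.0, -0.0, -2.4]
finger_gap: 0.0466
grip_force: 42.0
```

```bash
python3 - <<'E'
from h import *
a=imaging.read_camera('side')[80:230,210:380]; b=imaging.read_camera('top')[160:310,260:430]
cv2.imwrite('pics/p4.png',cv2.resize(np.hstack([a,b])[:,:,::-1],(800,352)))
E
```

```text
(no output)
```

View pics/p4.png

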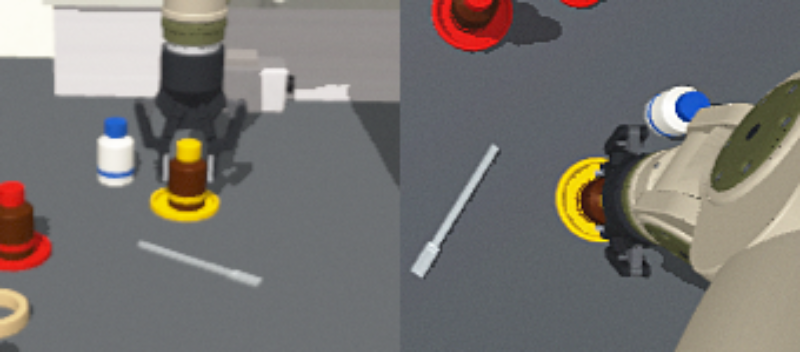

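The yellow bottle at (187,180) is centred over the yellow dish at (185,203) but still hangs just above the floor, since the wrist still carries its weight. I lower it a little more.

Call:
step_arm --moves '[[[0,0,1],[0,0,0],40],[[0,0,2],[0,0,0],40],[[0,0,2],[0,0,0],40]]'

```text
clock: 20.63
tcp_pos: [0.4396, -0.2052, 0.0353]
orientation: [0.001, 0.709, 0.705, 0.0]
wrist_force: [0.5, 0.5, 2.2]
finger_gap: 0.0464
grip_force: 42.4
```

Contact. I release and retreat.

Call:
step_arm --moves '[[[0,0,0],[0,0,0],52],[[0,0,0],[0,0,0],65],[[0,0,0],[0,0,0],80],[[0,0,0],[0,0,0],85],[[0,0,0],[0,0,0],85],[[0,0,-10],[0,0,0],85],[[0,0,-35],[0,0,0],85],[[0,0,-65],[0,0,0],85]]'

```text
clock: 21.3
tcp_pos: [0.4372, -0.2036, 0.0989]
orientation: [-0.002, 0.709, 0.705, -0.0]
wrist_force: [1.0, -0.4, -0.0]
finger_gap: 0.085
grip_force: 0.0
```

Call:
step_arm --moves '[[[0,0,-40],[0,0,0],85],[[0,0,-80],[0,0,0],85],[[0,0,-120],[0,0,0],85],[[-40,0,-130],[0,0,0],85],[[-80,0,-130],[0,0,0],85],[[-120,-10,-130],[0,0,0],85],[[-160,-30,-130],[0,0,0],85],[[-200,-60,-130],[0,0,0],85]]'

```text
clock: 21.97
tcp_pos: [0.3844, -0.3974, 0.23]
orientation: [0.001, 0.709, 0.705, -0.0]
wrist_force: [0.5, -0.2, 0.4]
finger_gap: 0.0849
grip_force: 0.0
```

```bash
python3 - <<'E'
from h import *
a=imaging.read_camera('side')[70:340,130:390]; b=imaging.read_camera('top')[110:290,80:440]
cv2.imwrite('pics/end.png',np.vstack([cv2.resize(b,(600,300)),cv2.resize(a,(600,300))])[:,:,::-1])
E
```

```text
(no output)
```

View pics/end.png

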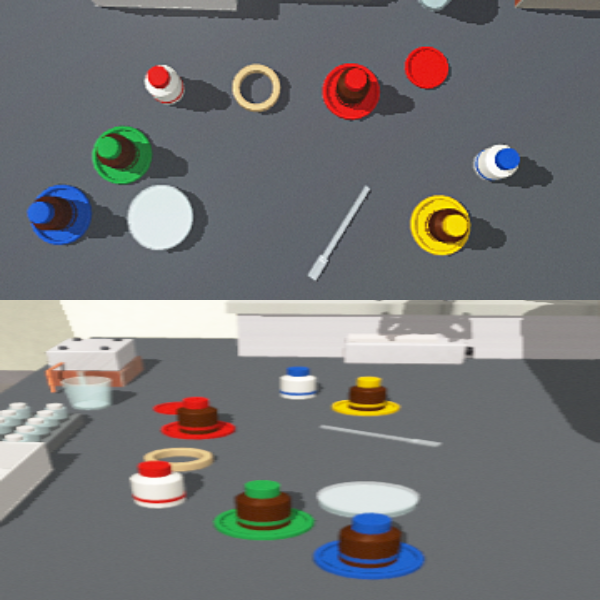

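All four brown bottles stand upright in their dishes, with caps in the top crop at red (352,82), green (108,148), blue (40,212) and yellow (455,225). Both white bottles are where they started. I hand in.

```bash
python3 -c "
from workcell import env
print(env.hand_in())"
```

```text
the job is handed in; nothing more can be done
None
```

All four brown bottles stand upright in the dishes matching their caps, the two white bottles were left where they stood, and the job is handed in at about 22 s of the 128 s allowed.

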